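Set the curing lamp's base and hold the lamp over the mould

ROBOT

A 6-joint arm with a two-finger parallel gripper is mounted at the origin on a cart in front of the work surface, level with it; the furniture and walls round the work are solid. World frame = base frame: x ahead of the robot, y to its left, z up, the work surface at z = 0. Lengths are in mm, angles in rad, forces in N, time in s.
With the tool pointing down it reaches from about 350 to 975 mm from the base axis. Payload 7.1 kg.
Tool frame: the origin (TCP) lies at the very end of the fingers, on their centre line; the grasp point (between the pads) lies 19 mm behind it (ctrl.grasp_offset is the distance from the TCP to the grasp point, in mm); z points along the fingers, y is the line along which they close (so a half turn about z gives the same grasp; the last joint's range is limited). The gripper opens to 88 mm and grips with 3 to 60 N. Pads are 20 mm wide; open, the fingers measure 115 mm over their backs; the gripper's body (75 mm by 178 mm) begins 61 mm behind the grasp point.
Start: joints at [-0.019, 0.423, 1.63, -0, 1.089, -0.019], TCP at [624.984, 0.026, 222.675] pointing down, gripper open.
Joint ranges: [-3, 3], [-0.9, 2.11], [0.09, 2.58], [-1.31, 4.45], [0.11, 2.69], [-2.54, 2.54]. Speed limits (rad/s): [2.39, 2.39, 3.01, 3.14, 3.14, 3.14].

INTERFACE

Orientations are given as a rotation vector (axis times angle).
In Python, from workcell import ctrl, viewer, ticket, models gives the robot as it stands.
- The arm moves only by the tool play_rows, never from a script. Its arguments are lists of equal length, an entry for each row: "dp": the shift along the world's x, y, z in mm, a list of three; "yaw": the turn about the world's z in degrees. In form: {"dp": [[tx, ty, tz], ...], "yaw": [yaw, ...]}. A call has 1 to 8 rows; each row shifts and turns the commanded pose from where the row before left it; what a row does not reach is not made up. A row lasts 1/12 s, in which the tool goes at most 41.7 mm and 7.16 degrees, less where a joint would pass 70% of its speed; a pose out of reach is approached as far as the arm can. A call is refused whole if a number of a shift passes 41.7 or a number of a turn 7.16, either way. A call with a gripper value outside its range is refused whole. "gripper" is the closure, from 0 (fully open) to 1 (shut), set as the call begins (left out, the last holds). The fingers move at their own pace and stop on an object; the grip force is fixed at half the most. Time passes only in rows, so rows that do not move let the fingers close. It gives the time, the measured TCP pose, the force, the opening and the grip force at its end, in the units of the state.
- ctrl.get_obs(): the state, without advancing time (a new reading comes with each control period).
- viewer.get_image(name): name is "scene" or "side" or "wrist"; returns a dict with "pixels" (480x640x3 uint8, red, green, blue), "range_z" (480x640 float32, mm along the optical axis (not along the pixel's ray), 0 where there is no reading), "fx", "fy", "cx", "cy" (pixels), "T" (4x4, takes a point from camera to world coordinates); the wrist camera has in their place "hand_eye" (4x4, takes a point from camera to tool coordinates, whose origin is the TCP and whose axes are the flange's). Camera axes: x right, y up, looking along -z (the intrinsics and any distortion apply to the point x, -y, -z); pixel columns grow to the right and rows downward; lengths in mm; the calibration is good to about 2 mm. A picture is of the moment at which its call begins: read the wrist's pose just before it.
- ticket.close_job(): hands the job in; it is judged then, once.
Trained networks look in a picture, given as the dict that the camera call returned (one of the last four; its "shot" number tells which), for a name from the list of things; names that differ only in an ending like _2 or _b are one class to them, and where a whole thing is asked for, a point or a joint stands for the part that bears it (a point fixed in the world has none). Each returns a list of dicts, best first, with "conf" (0 to 1); they miss things now and then, are a little off and sometimes report something else, mostly with a low value. They report only what shows in the picture. A call takes as long as a camera call. They do not tell look-alikes from the thing itself.
- models.look_for(picture, name): "bbox" ([centre column, centre row, width, height] in pixels, round what is visible of it).
- models.landmark_of(picture, name): "location" ([column, row] in pixels: a listed point, or the origin of a listed thing).
The state is a dict: "t": time; "qpos": joint angles; "qvel": joint speeds; "joint_torque": joint torques, N m; "ee_pos": TCP position; "orientation": TCP orientation; "ft_force": force on the tool from outside, world axes, zero at the start; "moment": the same for the moment, N m; "width": finger opening in mm; "grasp_force": force on a finger pad.
Only numpy, scipy, OpenCV 4.12 (cv2) and the standard library are available. Lean on these libraries where they do the work, as an engineer would, in place of code of your own. Each camera call takes 0.05 s, during which the arm holds its last target. There are 200 camera calls.

TASK

While the cordless curing lamp still stands in the tilted cradle of its charging base (the base loads the setting into it there), turn the base's selector clockwise to its third stop, the one marked with three bars. Then draw the lamp out of the cradle, turn it upright with its lens pointing straight down and hold it centred over the round pink silicone mould on the near half of the table, the lens about 60 mm above the mould's top. Do not knock or shift the mould, nor the tape roll and pigment bottles near it, and finish while still holding the lamp there: do not put it down or let go.

Things in the scene. Friction and masses are not known exactly. Their poses are not given: they have to be found in the camera images.
- dock: charging base, fixed to the table: low box 130 (x) x 210 (y) mm, grey with black top 30.5 mm above the table. Origin at the centre of its underside, z up; its front (-x) looks to the robot's left front. On its +y half (left) the metal cradle tube, leaning 35 deg from vertical to the front: outside 37 mm (41 mm at the mouth), bore 28 mm, closed end, 70 mm deep. On its -y half the selector.
- cradle_mouth (a point): centre of the mouth of the cradle tube, at (-0.005, 0.055, 0.105) m in the dock's frame. From here the tube's axis runs to the closed end along (0.574, 0, -0.819) in the dock's frame.
- lamp: cordless curing lamp, round, 172 mm long, 130 to 210 g: metal head 25 mm across up to 79 mm from the lens, then black barrel 30 mm across from 84 to 164 mm. Mass centre 63 mm from the lens. Origin: centre of the lens end; z axis from lens to tail. Starts loose in the cradle, lens down, tail up, within 3 deg of the tube's axis, 102 mm of it standing out; it slides out freely along the tube.
- lamp_tail (a point): centre of the lamp's tail end, 172 mm from the lens on its axis.
- selector (a joint): selector angle, rad, growing clockwise seen from above. Sprung stops at 0 (one bar), 0.7 (two bars), 1.4 (three bars), 2.1 (four bars); the white bars lie on the base's top beyond the knob. Starts near the first or second stop; snaps to the nearest stop when let go. A hump takes about 0.12 N m. Its pointer lies at the angle 1.05 - value, anticlockwise from the dock's x axis, seen from above.
- selector_grip (a point): point on the selector's vertical axis, 57 mm above the table, 2.5 mm under the top of its finger bar; at (-0.005, -0.052) m in the dock's frame. The bar is 40 mm long, 11 mm thick, and stands 22 mm above a disc 47 mm across (disc top 37 mm above the table). A thin nose and a white line mark its pointer end; the point's x axis points along the bar to that end.
- mould: round pink silicone mould, 84 mm across, 32 mm high, 160 g, loose on the near half of the table (a like one at the table's far edge is only scenery), with a round cavity in its top, about 40 mm across. Origin at the centre of its underside, z up.
- tape_roll: roll of cream masking tape lying flat, 103 mm across, 25 mm high, loose, near the mould; the two may have changed places. Leave it alone. Origin at the centre of its underside.
- pigment_red: small red pigment bottle, 38 mm across, 99 mm high, loose; leave it alone. Origin at the centre of its underside.
- pigment_blue: small blue pigment bottle, 38 mm across, 100 mm high, loose; leave it alone. Origin at the centre of its underside.
There are look-alikes about, which are no part of the job. Leave any red look-alike of the mould alone.

How it is judged:
By the outcome, as a careful person would: the job done as asked, in the order asked, and still so for the second after the job is handed in, while the arm keeps its last pose, push and grip.
It also fails if it takes over 51 s, if anything falls off the work surface, if the arm or the gripper's body presses on something with over 40 N, if the wrist force passes 120 N, or if a joint passes its speed limit or range.

## Working session

There is one attempt and no reset: what is moved stays moved. The work goes in short steps, Python scripts to look and compute and a tool call to move; the robot and the scene stay as the last step left them, time stands still between calls to the robot, and variables do not carry over. Pictures are saved under pics/ and viewed, at most 10 in all, crops included, and the job is handed in when it is done.

Besides the shell and the picture viewer there is one more tool, called after ">>>" as a command line: name --pt "numbers of a row" for each row, then --argument value for the rest. play_rows: Moves the arm, as the interface text tells. Its arguments: {"type":"object","properties":{"dp":{"type":"array"},"yaw":{"type":"array"},"gripper":{"type":"number"}},"required":["dp","yaw"]}

```bash
mkdir -p pics; ls; cat > h.py <<'E'
import numpy as np, cv2
from scipy.spatial.transform import Rotation as R
from workcell import ctrl, viewer, ticket, models
def shot(n):
    o=ctrl.get_obs(); p=viewer.get_image(n)
    if n=="wrist":
        T=np.eye(4); T[:3,:3]=R.from_rotvec(o['orientation']).as_matrix(); T[:3,3]=o['ee_pos']
        p['Tw']=T@np.array(p['hand_eye'])
    else: p['Tw']=np.array(p['T'])
    return p
def ray(p,uv):
    d=np.array([(uv[0]-p['cx'])/p['fx'],-(uv[1]-p['cy'])/p['fy'],-1.])
    return p['Tw'][:3,3],p['Tw'][:3,:3]@d
def atz(p,uv,z):
    c,d=ray(p,uv); return c+d*(z-c[2])/d[2]
def atd(p,uv):
    u,v=int(round(uv[0])),int(round(uv[1])); w=p['range_z'][max(v-2,0):v+3,max(u-2,0):u+3]; w=w[w>0]
    c,d=ray(p,uv); return c+d*np.median(w) if len(w) else None
def cloud(p,step=1):
    v,u=np.mgrid[0:480:step,0:640:step]; z=p['range_z'][::step,::step]
    P=np.stack([(u-p['cx'])/p['fx']*z,-(v-p['cy'])/p['fy']*z,-z],-1)
    W=P@p['Tw'][:3,:3].T+p['Tw'][:3,3]; W[z<=0]=np.nan
    return W
def proj(p,X):
    q=np.linalg.inv(p['Tw'])@np.append(X,1); return p['cx']+p['fx']*q[0]/-q[2], p['cy']-p['fy']*q[1]/-q[2]
def save(p,name,box=None,s=1):
    im=cv2.cvtColor(p['pixels'],cv2.COLOR_RGB2BGR)
    if box: im=im[box[1]:box[3],box[0]:box[2]]
    cv2.imwrite('pics/'+name,cv2.resize(im,None,fx=s,fy=s,interpolation=cv2.INTER_CUBIC))
E
python3 - <<'E'
from h import *
np.set_printoptions(precision=1,suppress=True)
print({k:np.round(v,3) for k,v in ctrl.get_obs().items()})
ims=[]
for n in ("scene","side"):
    p=shot(n); ims.append(p['pixels'])
    print(n,[k for k in p],p['Tw'],p['fx'])
    for t in ("lamp","lamp_tail","cradle_mouth","selector_grip","mould","tape_roll","pigment_red","pigment_blue","dock"):
        for d in models.landmark_of(p,t)[:2]:
            if d['conf']>.2: print(t,np.round(d['conf'],2),np.round(d['location'],1),atd(p,d['location']),atz(p,d['location'],57 if 'grip' in t else 105 if 'mouth' in t else 0))
    save(p,n+'0.png')
E
```

```text
pics
{'t': np.float64(0.0), 'qpos': array([-0. ,  0.4,  1.6,  0. ,  1.1, -0. ]), 'qvel': array([ 0.,  0.,  0., -0.,  0.,  0.]), 'joint_torque': array([  0. , -54.5, -27.4,   0.1,   0. ,  -0. ]), 'ee_pos': array([624.5,   0. , 221.9]), 'orientation': array([-2.2, -2.2,  0. ]), 'ft_force': array([-0.2,  0.4, -0.8]), 'moment': array([0., 0., 0.]), 'grasp_force': np.float64(0.0), 'width': np.float64(87.768)}
scene ['pixels', 'range_z', 'fx', 'fy', 'cx', 'cy', 'T', 'shot', 'Tw'] [[   0.7    0.5   -0.6  -81.2]
 [  -0.8    0.4   -0.5 -554.5]
 [  -0.     0.7    0.7  851.4]
 [   0.     0.     0.     1. ]] 577.9268436838862
lamp_tail 0.8 [242.8 146.2] [593.3 224.4 186.9] [783.  443.4   0. ]
cradle_mouth 0.91 [271.8 168.9] [641.5 191.9 118.6] [654.9 205.8 105. ]
selector_grip 0.74 [286.7 217.2] [593.6 106.1  58.9] [595.2 107.6  57. ]
mould 0.84 [361.8 316.6] [ 498.1 -169.2   32.4] [ 521. -154.    0.]
mould 0.78 [284.2 301.9] [442.6 -25.2  14.2] [451.5 -16.2   0. ]
tape_roll 0.8 [429.3 367.2] [ 506.9 -314.    -0.5] [ 506.5 -314.1    0. ]
pigment_red 0.83 [395.  268.8] [ 644.3 -141.7   27.3] [ 66
[... 573 characters left out ...]
7 [177.4 321.9] [625.2 231.  144.3] [654.1 198.4 105. ]
selector_grip 0.97 [245.3 316.3] [592.4 107.3  59.3] [593.7 105.2  57. ]
mould 0.96 [347.2 316.3] [446.5  14.4  30.8] [455.8 -17.3   0. ]
mould 0.76 [333.5 268.8] [ 515.7 -106.4   27.1] [ 526.9 -139.4    0. ]
tape_roll 0.73 [368.1 228.4] [ 496.5 -274.3   23.9] [ 505.6 -309.8    0. ]
pigment_red 0.66 [269.8 257.3] [ 655.7 -110.4   12.5] [ 663.6 -125.3    0. ]
pigment_blue 0.93 [287.7 244.4] [ 643.9 -173.     7.3] [ 648.3 -182.4    0. ]
pigment_blue 0.47 [337.9 268.2] [ 507.5 -108.8   29.2] [ 519.3 -144.7    0. ]
dock 0.98 [218.7 353.2] [608.3 171.1  29.4] [625.  148.4   0. ]
dock 0.24 [178.5 323.7] [624.7 230.1 140.3] [726.7 114.6   0. ]
```

View pics/scene0.png

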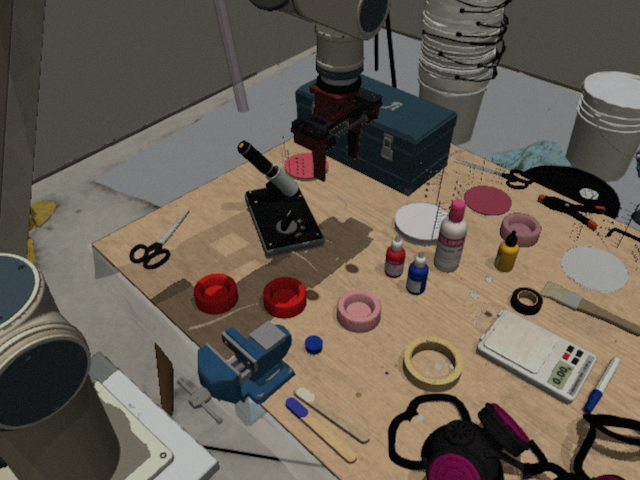

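View pics/side0.png

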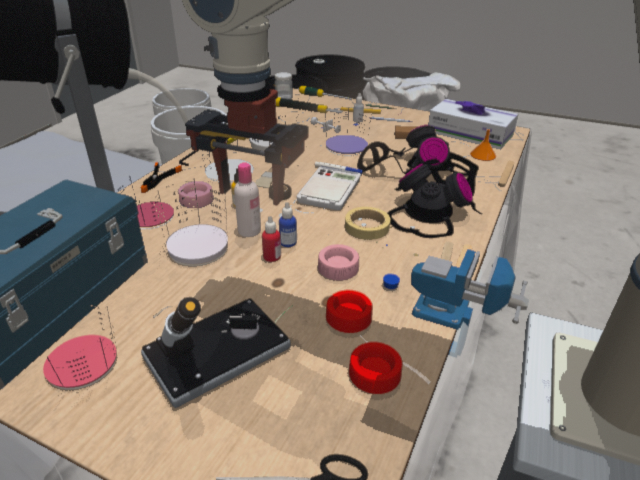

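>>> play_rows --pt "-3 10 5" --pt "-3 10 5" --pt "-3 10 5" --pt "-3 10 5" --pt "-3 10 4" --pt "-3 10 4" --pt "-3 10 0" --pt "-3 10 0" --yaw '[-7,-7,-7,-7,-7,-7,-7,-7]' --gripper 1

```text
t: 1.67
ee_pos: [601.0, 80.5, 251.1]
orientation: [3.007, 0.909, 0.001]
ft_force: [-0.5, 0.2, -0.3]
width: 38.2
grasp_force: 0.0
```

```bash
python3 - <<'E'
from h import *
np.set_printoptions(precision=1,suppress=True)
o=ctrl.get_obs(); print(o['t'],o['ee_pos'],o['width'],R.from_rotvec(o['orientation']).as_matrix())
pts=[]
for n in ("scene","side","wrist"):
    p=shot(n); W=cloud(p)
    if n=="wrist": save(p,'w1.png'); print(p['Tw'])
    for t in ("lamp","lamp_tail","cradle_mouth","selector_grip","mould"):
        for d in models.landmark_of(p,t)[:1]:
            z={'lamp_tail':188,'cradle_mouth':105,'selector_grip':57}.get(t,0)
            print(n,t,np.round(d['conf'],2),np.round(d['location'],1),atz(p,d['location'],z))
    # dock top
    m=(abs(W[...,2]-30.5)<5)&(np.hypot(W[...,0]-626,W[...,1]-150)<140)&(p['pixels'].max(-1)<110)
    c,_=0,0
    mm=cv2.morphologyEx(m.astype(np.uint8),cv2.MORPH_OPEN,np.ones((3,3)))
    n_,l,s,_=cv2.connectedComponentsWithStats(mm)
    if n_>1:
        k=1+s[1:,4].argmax(); q=W[l==k]; r=cv2.minAreaRect(q[:,:2].astype(np.float32)); print(n,'dock',r,q[:,2].mean())
E
```

```text
1.6667 [601.   80.5 251.1] 38.19553657934188 [[ 0.8  0.6  0. ]
 [ 0.6 -0.8  0. ]
 [ 0.   0.  -1. ]]
scene lamp_tail 0.61 [240.9 145. ] [592.7 229.3 188. ]
scene cradle_mouth 0.94 [272.9 168.4] [657.8 205.2 105. ]
scene selector_grip 0.72 [288.2 216.5] [599.  106.8  57. ]
scene mould 0.92 [358.7 317. ] [ 516.3 -150.1    0. ]
scene dock ((622.851318359375, 147.50341796875), (205.79014587402344, 123.95256042480469), 58.53296661376953) 30.987692583707233
side lamp 0.79 [176.8 335.2] [713.2 139.7   0. ]
side lamp_tail 0.95 [191.4 307.5] [591.7 237.6 188. ]
side cradle_mouth 0.65 [177.1 322.2] [654.1 199.2 105. ]
side selector_grip 0.65 [243.1 317.7] [595.5 109.5  57. ]
side mould 0.92 [373.9 371.5] [374.5  88.2   0. ]
side dock ((625.8345947265625, 150.90927124023438), (204.4983673095703, 126.83645629882812), 59.15330123901367) 30.304444871426202
[[  0.6   0.8   0.2 656.2]
 [ -0.8   0.5   0.1 117.4]
 [  0.   -0.2   1.  412.6]
 [  0.    0.    0.    1. ]]
wrist lamp_tail 0.58 [103.8 125.6] [596.6 233.5 188. ]
wrist selector_grip 0.57 [297.7 212.9] [594.  106.7  57. ]
wrist dock ((625.50732421875, 149.18865966796875), (204.33114624023438, 124.25402069091797), 58.46813201904297) 30.553667836991355
```

View pics/w1.png

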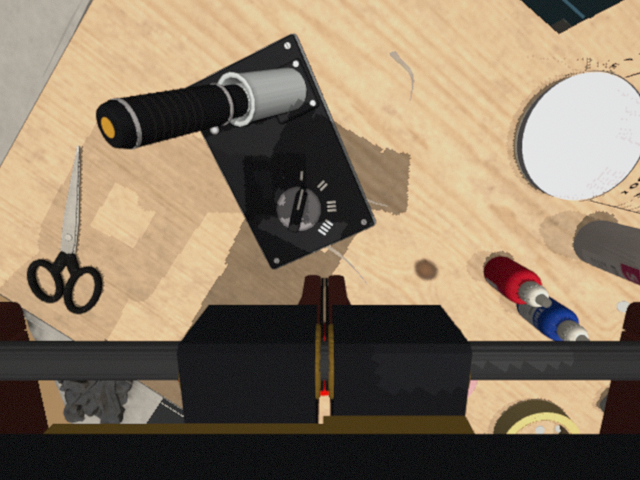

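>>> play_rows --pt "-2 15 0" --pt "-2 15 0" --pt "-2 15 0" --pt "-1.6 16 0" --pt "0 0 -35" --pt "0 0 -35" --pt "0 0 -35" --pt "0 0 -30" --yaw '[6,6,6,6.5,0,0,0,0]'

```text
t: 3.23
ee_pos: [592.8, 141.1, 113.9]
orientation: [-2.741, -1.536, 0.001]
ft_force: [-0.1, -0.1, -0.3]
width: 0.7
grasp_force: 0.0
```

```bash
python3 - <<'E'
from h import *
o=ctrl.get_obs(); print(o['ee_pos'],o['width'],R.from_rotvec(o['orientation']).as_matrix()[:2,1])
p=shot("wrist"); save(p,'w2.png')
E
```

```text
[592.78519857 141.14775941 113.8517829 ] 0.7033741449385588 [ 0.85291739 -0.52204578]
```

View pics/w2.png

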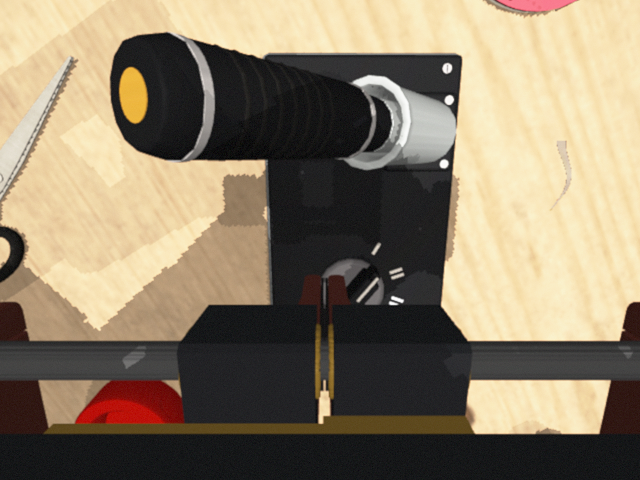

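>>> play_rows --pt "0 0 -25" --pt "0 0 -25" --pt "0 0 -20" --pt "0.5 0.3 -2" --pt "0 0 0" --yaw '[0,0,0,0,0]'

```text
t: 3.7
ee_pos: [593.6, 141.3, 43.5]
orientation: [-2.741, -1.535, 0.003]
ft_force: [0.5, 0.4, -0.1]
width: 0.3
grasp_force: 0.0
```

```bash
python3 - <<'E'
from h import *
o=ctrl.get_obs(); print(o['ee_pos'],o['ft_force'])
p=shot("wrist")
for d in models.landmark_of(p,"selector_grip")[:2]: print(d, atz(p,d['location'],57))
E
```

```text
[593.5970065  141.30079381  43.46739294] [ 0.4994207   0.3538365  -0.13460576]
```

>>> play_rows --pt "2 -3.6 0" --pt "2 -3.6 0" --pt "3.2 -2.7 0" --pt "3.1 -2.7 0" --pt "2.9 -3.3 0" --pt "2.9 -3.4 0" --pt "0 -3.5 0" --pt "0 -3.5 0" --yaw '[0,0,-3.5,-3.5,-3.5,-3.5,-3.5,0]'

```text
t: 4.47
ee_pos: [610.8, 116.3, 44.9]
orientation: [-2.943, -1.095, -0.004]
ft_force: [0.4, 1.8, -0.8]
width: 0.3
grasp_force: 0.5
```

>>> play_rows --pt "0 0 0" --pt "0 0 0" --yaw '[0,0]'

```text
t: 4.63
ee_pos: [610.8, 114.8, 44.6]
orientation: [2.942, 1.1, 0.002]
ft_force: [0.6, 1.1, 0.5]
width: 0.8
grasp_force: 0.3
```

>>> play_rows --pt "2 3 0" --pt "2 3 10" --pt "0 0 30" --pt "0 -5 40" --pt "0 -10 40" --pt "0 -10 40" --pt "0 -10 40" --pt "0 0 10" --yaw '[0,0,0,0,0,0,0,0]' --gripper 0

```text
t: 5.3
ee_pos: [617.2, 85.2, 261.8]
orientation: [2.94, 1.098, 0.016]
ft_force: [1.1, 0.8, 1.4]
width: 50.2
grasp_force: 0.0
```

```bash
python3 - <<'E'
from h import *
o=ctrl.get_obs(); print(o['ee_pos'],o['ft_force'])
p=shot("wrist"); u,v=map(int,proj(p,[594,107,45])); print(u,v)
save(p,'w3.png',(max(u-170,0),max(v-130,0),min(u+110,640),v+70),2.5)
E
```

```text
[617.23459796  85.16666578 261.84076164] [1.09266441 0.75680467 1.35124349]
293 222
```

View pics/w3.png

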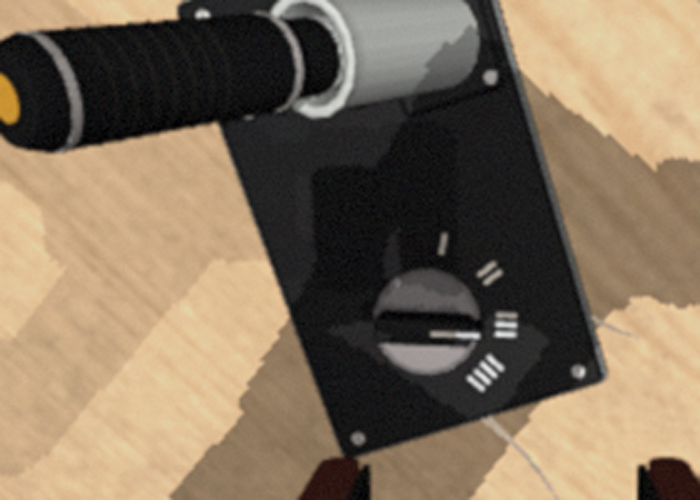

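>>> play_rows --pt "0 10 0" --pt "0 10 0" --pt "0 10 0" --pt "0 10 0" --pt "0 10 0" --pt "0 10 0" --pt "0 10 0" --pt "0 10 0" --yaw '[7.1,7.1,7.1,7.1,7.1,7.1,7.1,7.1]'

```text
t: 6.02
ee_pos: [613.1, 166.8, 252.2]
orientation: [-2.057, -2.373, 0.003]
ft_force: [0.3, 0.1, -0.3]
width: 87.4
grasp_force: 0.0
```

>>> play_rows --pt "0 10 0" --pt "0 10 0" --pt "0 10 0" --pt "0 10 0" --pt "2 10 0" --pt "2 1 0" --pt "0 0 0" --pt "0 0 0" --yaw '[7.1,7.1,7.1,7.1,7.1,7.1,7.1,1]'

```text
t: 6.68
ee_pos: [617.2, 217.5, 252.1]
orientation: [-0.844, -3.024, 0.002]
ft_force: [0.2, -0.6, -0.1]
width: 87.6
grasp_force: 0.0
```

```bash
cat > m.py <<'E'
from h import *
np.set_printoptions(precision=3,suppress=True)
o=ctrl.get_obs(); a=R.from_rotvec(o['orientation']).as_matrix()[:2,1]; print(o['t'],o['ee_pos'],o['width'],np.degrees(np.arctan2(a[1],a[0])),o['qpos'][5])
M=np.array([649.5,199,105]); 
def axis(names=("scene","side","wrist"),zlo=118,zhi=185,c=(620,216),r=60):
    for n in names:
        p=shot(n)
        for d in models.landmark_of(p,'lamp_tail')[:1]: print(n,'tail',d['conf'],np.round(d['location']),atz(p,d['location'],187),atd(p,d['location']))
        W=cloud(p); m=(W[...,2]>zlo)&(W[...,2]<zhi)&(np.hypot(W[...,0]-c[0],W[...,1]-c[1])<r)&(p['pixels'].max(-1)<90)
        P=W[m]; 
        if len(P)<60: print(n,len(P)); continue
        # fit cylinder radius 15
        from scipy.optimize import least_squares
        def f(q):
            d=np.array([q[2],q[3],1]); d/=np.linalg.norm(d); v=P-np.array([q[0],q[1],147]); return np.linalg.norm(v-np.outer(v@d,d),axis=1)-15
        best=least_squares(f,[621,216,-.64,.39],loss='soft_l1',f_scale=1.); q=best.x
        print(n,len(P),'axis at z147',q[:2],'lean deg',np.degrees(np.arctan(np.hypot(q[2],q[3]))),'azim',np.degrees(np.arctan2(q[3],q[2])),'res',np.median(abs(best.fun)))
E
python3 -c "
from m import *
axis(); p=shot('wrist'); save(p,'w4.png')"
```

```text
6.6833 [617.176 217.488 252.106] 87.61441502158509 58.820284576360116 -0.7059475599325081
scene tail 0.76 [242. 142.] [602.637 236.468 187.   ] [601.355 234.986 188.245]
scene 454 axis at z147 [621.483 216.276] lean deg 35.40923511385353 azim 148.80899918533393 res 1.1709286877730039
side tail 0.74 [190. 308.] [593.462 237.981 187.   ] [595.774 235.168 183.844]
side 466 axis at z147 [621.991 217.306] lean deg 33.51940042861021 azim 147.96931388217473 res 0.70333180016529
wrist tail 0.6 [324. 221.] [596.385 230.373 187.   ] [596.371 230.381 187.086]
wrist 1691 axis at z147 [621.724 217.094] lean deg 34.99616642387952 azim 148.54906773018268 res 0.6687933707470695
```

View pics/w4.png

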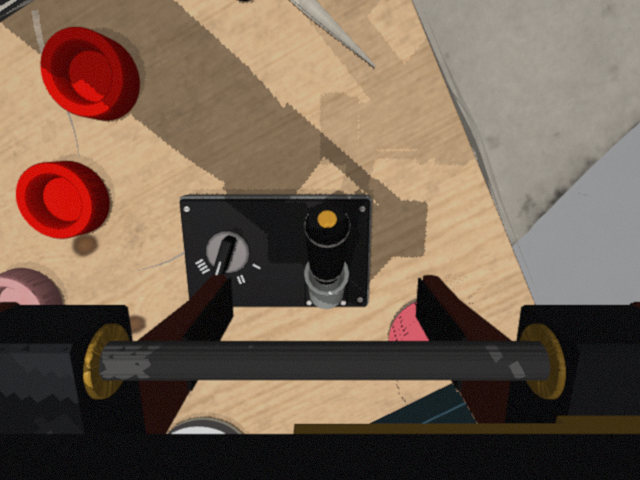

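>>> play_rows --pt "4.5 -0.5 0" --pt "0 0 -30" --pt "0 0 -30" --pt "0 0 -30" --pt "0 0 -24" --pt "0 0 -10" --pt "0 0 0" --yaw '[0,0,0,0,0,0,0]'

```text
t: 7.62
ee_pos: [621.1, 215.9, 127.0]
orientation: [-0.853, -3.02, 0.004]
ft_force: [-1.0, -0.5, 0.4]
width: 87.9
grasp_force: 0.0
```

>>> play_rows --pt "0 0 0" --pt "0 0 0" --pt "0 0 0" --pt "0 0 0" --pt "0 0 0" --pt "0 0 0" --pt "0 0 0" --pt "0 0 0" --yaw '[0,0,0,0,0,0,0,0]' --gripper 1

```text
t: 8.28
ee_pos: [622.5, 216.5, 129.9]
orientation: [0.853, 3.023, 0.0]
ft_force: [-0.5, -0.5, 0.4]
width: 38.1
grasp_force: 0.0
```

>>> play_rows --pt "0 0 0" --pt "0 0 0" --pt "0 0 0" --pt "0 0 0" --pt "0 0 0" --pt "0 0 0" --yaw '[0,0,0,0,0,0]'

```text
t: 8.78
ee_pos: [622.5, 216.5, 129.7]
orientation: [0.853, 3.024, -0.0]
ft_force: [-2.0, 0.7, 0.1]
width: 29.7
grasp_force: 30.0
```

>>> play_rows --pt "-1.9 1.2 3.2" --pt "-3.8 2.3 6.4" --pt "-3.8 2.3 6.4" --pt "-3.8 2.3 6.4" --pt "-3.8 2.3 6.4" --pt "-3.8 2.3 6.4" --pt "-3.8 2.3 6.4" --pt "0 0 0" --yaw '[0,0,0,0,0,0,0,0]'

```text
t: 9.45
ee_pos: [597.7, 232.4, 173.1]
orientation: [0.851, 3.022, 0.002]
ft_force: [0.1, 0.6, -0.7]
width: 29.6
grasp_force: 30.0
```

```bash
python3 -c "
from m import *
print(o['ft_force'],o['grasp_force'])
axis(('scene','side'),155,235,(600,230),70)"
```

```text
9.45 [597.671 232.389 173.079] 29.584187458922127 58.535645201020856 -0.6696192786881724
[ 0.094  0.562 -0.681] 29.99572053551674
scene tail 0.88 [223. 129.] [613.811 305.944 187.   ] [570.212 251.972 228.678]
scene 484 axis at z147 [619.05  220.314] lean deg 29.119497335796346 azim 170.74615495689056 res 2.5205481397443323
side tail 0.74 [195. 290.] [606.932 205.742 187.   ] [574.446 246.734 229.603]
side 1271 axis at z147 [626.028 237.726] lean deg 30.680638072968033 azim 175.07154608916562 res 3.9944201480344503
```

>>> play_rows --pt "-4.7 2.9 7.8" --pt "1.1 -0.7 0.8" --pt "7.2 -4.4 5.6" --pt "7.2 -4.4 5.6" --pt "7.2 -4.4 5.6" --pt "8.1 -4.9 3.6" --pt "8.1 -4.9 3.6" --pt "0 0 0" --yaw '[0,0,0,0,0,0,0,0]'

```text
t: 10.32
ee_pos: [634.1, 209.5, 204.7]
orientation: [0.854, 3.021, 0.001]
ft_force: [-1.4, 0.6, -1.2]
width: 29.4
grasp_force: 30.0
```

```bash
python3 -c "
from m import *
print(o['ft_force'],o['grasp_force'],o['moment'])
for n in ('scene','side'):
    p=shot(n)
    d=models.landmark_of(p,'lamp_tail')[:1]; print(d)
    g=np.append(o['ee_pos'][:2],o['ee_pos'][2]+19)
    u,v=map(int,proj(p,g)); print(u,v)
    im=cv2.cvtColor(p['pixels'],cv2.COLOR_RGB2BGR)[max(v-70,0):v+110,max(u-90,0):u+90]
    cv2.imwrite('pics/c_%s.png'%n,cv2.resize(im,None,fx=2.2,fy=2.2,interpolation=cv2.INTER_CUBIC))
a=[cv2.imread('pics/c_%s.png'%n) for n in ('scene','side')]
h=min(x.shape[0] for x in a); cv2.imwrite('pics/cc.png',np.hstack([x[:h] for x in a])); print(np.hstack([x[:h] for x in a]).shape)
"
```

```text
10.3167 [634.123 209.456 204.737] 29.381931446408466 58.41976586895923 -0.7178959188666597
[-1.425  0.627 -1.172] 29.981608986854553 [ 0.181  0.418 -0.034]
[{'location': [412.6, 288.8], 'conf': 0.59}]
260 125
[{'location': [173.6, 246.5], 'conf': 0.61}]
172 265
(396, 792, 3)
```

View pics/cc.png

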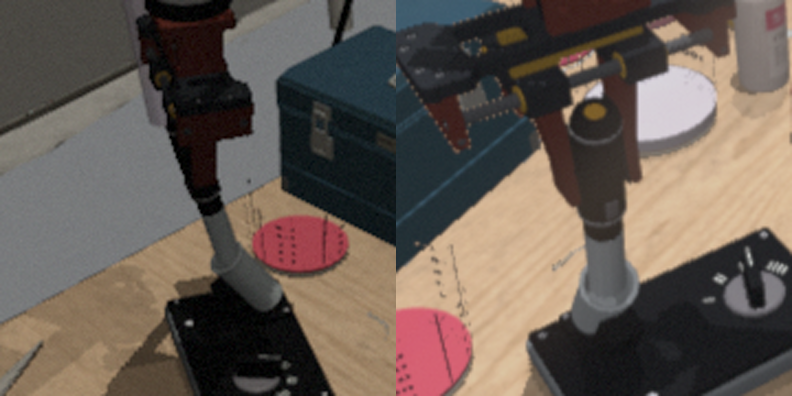

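>>> play_rows --pt "5.3 -3.3 1.6" --pt "5.3 -3.3 1.4" --pt "5.2 -3.2 0.8" --pt "0 0 0" --pt "0 0 0" --yaw '[0,0,0,0,0]'

```text
t: 10.93
ee_pos: [648.2, 200.7, 207.6]
orientation: [0.853, 3.023, -0.0]
ft_force: [-2.5, 1.0, -0.6]
width: 29.2
grasp_force: 30.0
```

```bash
cat > up.py <<'E'
from m import *
from scipy.optimize import least_squares
print(o['ft_force'],o['moment'])
A=[];
e=o['ee_pos']; Ps=[];Rs=[]
def fit(P,r,zc,tag):
    if len(P)<40: print(tag,len(P)); return
    def f(q):
        d=np.array([q[2],q[3],1]); d/=np.linalg.norm(d); v=P-np.array([q[0],q[1],zc]); return np.linalg.norm(v-np.outer(v@d,d),axis=1)-r
    b=least_squares(f,[e[0],e[1],0,0],loss='soft_l1',f_scale=1.); q=b.x
    xd=np.array([.853,-.5225]); yd=np.array([.5225,.853])
    print(tag,len(P),'xy at',zc,q[:2],'off from tcp',q[:2]-e[:2],'tilt deg along dock x,y',np.degrees(np.arctan([q[2:]@xd,q[2:]@yd])),'res',np.median(abs(b.fun)))
bot=e[2]+19-123+14; top=e[2]+19-46
allP=[]
for n in ('scene','side'):
    p=shot(n); W=cloud(p)
    m=(W[...,2]>bot)&(W[...,2]<top)&(np.hypot(W[...,0]-e[0],W[...,1]-e[1])<28)
    m=cv2.erode(m.astype(np.uint8),np.ones((1,3)))>0
    P=W[m]; allP.append(P); fit(P,12.5,e[2]-60,n)
    m=(W[...,2]>e[2]-100-60)&(W[...,2]<e[2])&(np.hypot(W[...,0]-e[0],W[...,1]-e[1])<28)
    print(n,'lowest z percentiles',np.percentile(W[m][:,2],[1,3,10]) if m.any() else None)
fit(np.vstack(allP),12.5,e[2]-60,'both')
E
python3 up.py
```

```text
10.9333 [648.157 200.662 207.617] 29.151136712373976 58.478198397964604 -0.7378156419933204
[-2.485  0.957 -0.614] [0.291 0.514 0.004]
scene 226 xy at 147.61662849443374 [648.203 200.248] off from tcp [ 0.046 -0.414] tilt deg along dock x,y [-5.557 -0.044] res 1.1507050093319746
scene lowest z percentiles [50.407 54.023 65.685]
side 468 xy at 147.61662849443374 [649.251 200.752] off from tcp [1.094 0.09 ] tilt deg along dock x,y [-6.453  0.351] res 0.5023385922758452
side lowest z percentiles [52.083 58.696 68.339]
both 694 xy at 147.61662849443374 [648.866 200.457] off from tcp [ 0.709 -0.205] tilt deg along dock x,y [-6.33   0.401] res 0.6599465081969242
```

>>> play_rows --pt "0 0 8" --pt "0 0 15" --pt "0 0 20" --pt "0 0 20" --pt "0 0 0" --pt "0 0 0" --yaw '[0,0,0,0,0,0]'

```text
t: 11.53
ee_pos: [648.9, 201.1, 272.3]
orientation: [0.852, 3.02, 0.003]
ft_force: [-0.1, 0.4, -1.1]
width: 29.3
grasp_force: 30.0
```

```bash
sed -i 's/+19-123+14/+19-123+4/' up.py; python3 up.py; python3 -c "
from h import *
o=ctrl.get_obs();a=[]
for n in ('scene','side'):
    p=shot(n); e=o['ee_pos']; u,v=map(int,proj(p,[e[0],e[1],e[2]-40])); v=max(v,90)
    a.append(cv2.resize(cv2.cvtColor(p['pixels'],cv2.COLOR_RGB2BGR)[v-90:v+90,u-65:u+65],None,fx=3,fy=3,interpolation=cv2.INTER_CUBIC))
cv2.imwrite('pics/cd.png',np.hstack(a))"
```

```text
11.5333 [648.927 201.066 272.325] 29.317391574983333 58.50806244171638 -0.7378011790835267
[-0.075  0.356 -1.107] [ 0.058 -0.061 -0.018]
scene 281 xy at 212.3245423336612 [649.455 200.367] off from tcp [ 0.528 -0.7  ] tilt deg along dock x,y [-6.517 -0.542] res 0.9731645372797484
scene lowest z percentiles [113.88  116.388 175.211]
side 623 xy at 212.3245423336612 [649.316 200.818] off from tcp [ 0.39  -0.248] tilt deg along dock x,y [-6.357  0.162] res 0.49346479667406307
side lowest z percentiles [113.207 115.158 174.058]
both 904 xy at 212.3245423336612 [649.257 200.716] off from tcp [ 0.33 -0.35] tilt deg along dock x,y [-6.448 -0.147] res 0.5947904873499805
```

View pics/cd.png

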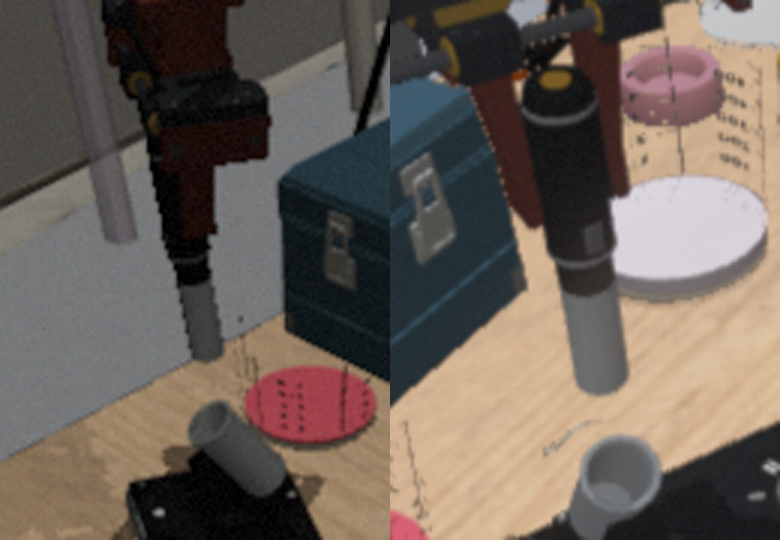

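>>> play_rows --pt "-1 0.6 -20" --pt "0 0 -20" --pt "0 0 -16" --pt "0 0 -7" --pt "4 -2.5 0" --pt "4 -2.5 0" --pt "4.8 -2.9 0" --pt "0 0 0" --yaw '[0,0,0,0,0,0,0,0]'

```text
t: 12.4
ee_pos: [659.7, 193.1, 207.9]
orientation: [-0.853, -3.022, 0.001]
ft_force: [-4.8, 1.8, -2.7]
width: 29.3
grasp_force: 29.9
```

```bash
sed -i 's/+19-123+4/+19-123+14/' up.py; python3 up.py
```

```text
12.4 [659.689 193.06  207.918] 29.3068600755129 58.46293869029778 -0.7533051386449842
[-4.828  1.84  -2.727] [ 0.25   1.069 -0.015]
scene 217 xy at 147.9183110763339 [650.792 198.118] off from tcp [-8.897  5.058] tilt deg along dock x,y [0.406 0.006] res 1.0929144149671082
scene lowest z percentiles [49.603 53.197 63.726]
side 510 xy at 147.9183110763339 [651.916 198.811] off from tcp [-7.774  5.751] tilt deg along dock x,y [-0.66  0.34] res 0.48976302863201937
side lowest z percentiles [50.478 56.041 68.102]
both 727 xy at 147.9183110763339 [651.503 198.462] off from tcp [-8.186  5.402] tilt deg along dock x,y [-0.599  0.298] res 0.6847489433451717
```

>>> play_rows --pt "0 0 8" --pt "0 0 15" --pt "0 0 20" --pt "0 0 20" --pt "0 0 0" --pt "0 0 0" --yaw '[0,0,0,0,0,0]'

```text
t: 13.0
ee_pos: [661.4, 193.9, 273.3]
orientation: [0.851, 3.018, 0.004]
ft_force: [0.1, 0.3, -2.2]
width: 29.3
grasp_force: 30.0
```

```bash
sed -i 's/+19-123+14/+19-123+4/' up.py; cat > mo.py <<'E'
from h import *
from scipy.optimize import least_squares
def mould(names=("scene","side"),c=(525,-148)):
    for n in names:
        p=shot(n); W=cloud(p); hsv=cv2.cvtColor(p['pixels'],cv2.COLOR_RGB2HSV)
        m=(np.hypot(W[...,0]-c[0],W[...,1]-c[1])<70)&(W[...,2]>6)&(W[...,2]<45)&(hsv[...,1]>40)&((hsv[...,0]>165)|(hsv[...,0]<5))
        P=W[m&(W[...,2]>29)&(W[...,2]<36)]
        h=cv2.convexHull(P[:,:2].astype(np.float32)); cc=cv2.minEnclosingCircle(h)
        # outer wall fit: points of wall + model
        Q=W[m&(W[...,2]<27)]; 
        print(n,len(P),'rim z',np.median(P[:,2]),'circle',np.round(cc[0],1),round(cc[1],1))
        H=h[:,0]; b=least_squares(lambda q:np.hypot(H[:,0]-q[0],H[:,1]-q[1])-42,c,loss='soft_l1'); print('  r42 fit',b.x,np.abs(b.fun).mean())
E
python3 up.py; python3 -c "
from mo import *
mould()"
```

```text
13.0 [661.362 193.9   273.314] 29.306689927077805 58.50342878522712 -0.7527495106526324
[ 0.102  0.307 -2.16 ] [ 0.06  -0.058  0.011]
scene 288 xy at 213.3142899017996 [653.583 198.557] off from tcp [-7.779  4.657] tilt deg along dock x,y [-1.741 -0.541] res 1.1103316952978028
scene lowest z percentiles [115.091 117.895 177.521]
side 674 xy at 213.3142899017996 [653.313 198.964] off from tcp [-8.049  5.064] tilt deg along dock x,y [-1.235  0.139] res 0.5601964565471445
side lowest z percentiles [114.371 165.179 176.125]
both 962 xy at 213.3142899017996 [653.307 198.906] off from tcp [-8.055  5.006] tilt deg along dock x,y [-1.354 -0.158] res 0.646371626500863
scene 576 rim z 32.171537066010444 circle [ 516.3 -148.3] 41.2
  r42 fit [ 517.5330345  -147.68168121] 2.012537851374266
side 437 rim z 31.784492789620117 circle [ 520.9 -143.4] 42.3
  r42 fit [ 518.06125079 -144.29836676] 1.667056398030764
```

>>> play_rows --pt "-2 -5 0" --pt "-4 -10 0" --pt "-6 -15 0" --pt "-6 -15 0" --pt "-6 -15 0" --pt "-6 -15 0" --pt "-6 -15 0" --pt "-6 -15 0" --yaw '[0,0,0,0,0,0,0,0]'

```text
t: 13.87
ee_pos: [616.8, 86.7, 270.9]
orientation: [0.854, 3.023, 0.0]
ft_force: [0.6, -0.5, -1.0]
width: 29.4
grasp_force: 30.0
```

>>> play_rows --pt "-6 -15 0" --pt "-6 -15 0" --pt "-6 -15 0" --pt "-6 -15 0" --pt "-6 -15 0" --pt "-6 -15 0" --pt "-6 -15 0" --pt "-6 -15 0" --yaw '[0,0,0,0,0,0,0,0]'

```text
t: 14.53
ee_pos: [568.9, -32.8, 270.7]
orientation: [0.853, 3.024, 0.0]
ft_force: [0.5, -0.3, -1.9]
width: 28.8
grasp_force: 30.0
```

>>> play_rows --pt "-6 -15 0" --pt "-6 -15 0" --pt "-6 -15 0" --pt "-6 -15 0" --pt "-6 -15 0" --pt "-6 -15 0" --pt "-5 -14 0" --pt "-3 -8 0" --yaw '[0,0,0,0,0,0,0,0]'

```text
t: 15.2
ee_pos: [524.6, -145.1, 270.7]
orientation: [0.854, 3.023, -0.001]
ft_force: [-0.5, 0.8, -2.2]
width: 29.4
grasp_force: 30.0
```

>>> play_rows --pt "-1 -3 -8" --pt "0 -2 -12" --pt "0 0 -12" --pt "0 0 -12" --pt "0 0 -8" --pt "0 0 0" --pt "0 0 0" --pt "0 0 0" --yaw '[0,0,0,0,0,0,0,0]'

```text
t: 15.87
ee_pos: [524.9, -148.2, 218.8]
orientation: [0.852, 3.024, 0.0]
ft_force: [-0.5, -0.9, -1.0]
width: 29.6
grasp_force: 30.0
```

```bash
cat >> up.py <<'E'
import sys
for n in ('scene','side'):
    p=shot(n); W=cloud(p); Y=W[...,2]; C=np.hypot(W[...,0]-e[0]+7,W[...,1]-e[1]-4.5)<20
    z=Y[C&(Y>e[2]-130)&(Y<e[2]-40)]; print(n,'lens z from cloud',np.percentile(z,[0.5,2,5]))
    for d in models.landmark_of(p,'lamp')[:1]: print(n,'lamp origin',d, atd(p,d['location']))
    im=cv2.cvtColor(p['pixels'],cv2.COLOR_RGB2BGR); u,v=map(int,proj(p,[e[0],e[1],e[2]-100])); v=min(max(v,100),380)
    cv2.imwrite('pics/f_%s.png'%n,cv2.resize(im[v-100:v+100,u-65:u+65],None,fx=3,fy=3,interpolation=cv2.INTER_CUBIC))
cv2.imwrite('pics/'+sys.argv[1],np.hstack([cv2.imread('pics/f_%s.png'%n) for n in('scene','side')]))
from mo import mould; mould()
E
python3 up.py ff.png
```

```text
15.8667 [ 524.927 -148.18   218.817] 29.579231014306796 58.525040359300164 -1.3184614309710854
[-0.49  -0.873 -0.956] [ 0.085 -0.051 -0.   ]
scene 348 xy at 158.8167960076324 [ 516.526 -143.55 ] off from tcp [-8.4    4.631] tilt deg along dock x,y [-1.228  0.083] res 0.6978873267924266
scene lowest z percentiles [116.512 118.664 126.981]
side 364 xy at 158.8167960076324 [ 517.965 -143.364] off from tcp [-6.961  4.816] tilt deg along dock x,y [-1.049  0.597] res 0.8498762781412932
side lowest z percentiles [116.446 118.061 126.344]
both 712 xy at 158.8167960076324 [ 516.973 -143.638] off from tcp [-7.954  4.542] tilt deg along dock x,y [-1.104  0.269] res 0.7701452458136124
scene lens z from cloud [114.109 116.665 119.075]
scene lamp origin {'location': [359.8, 272.1], 'conf': 0.81} [ 506.977 -151.323  130.111]
side lens z from cloud [114.663 115.681 118.119]
side lamp origin {'location': [340.1, 224.1], 'conf': 0.58} [ 515.249 -134.056  114.145]
scene 583 rim z 32.134418294469356 circle [ 515.5 -148. ] 41.7
  r42 fit [ 515.719 -147.916] 1.8850689184532285
side 425 rim z 31.682356285397077 circle [ 519.1 -143.1] 40.9
  r42 fit [ 518.981 -142.506] 2.061505679044363
```

View pics/ff.png

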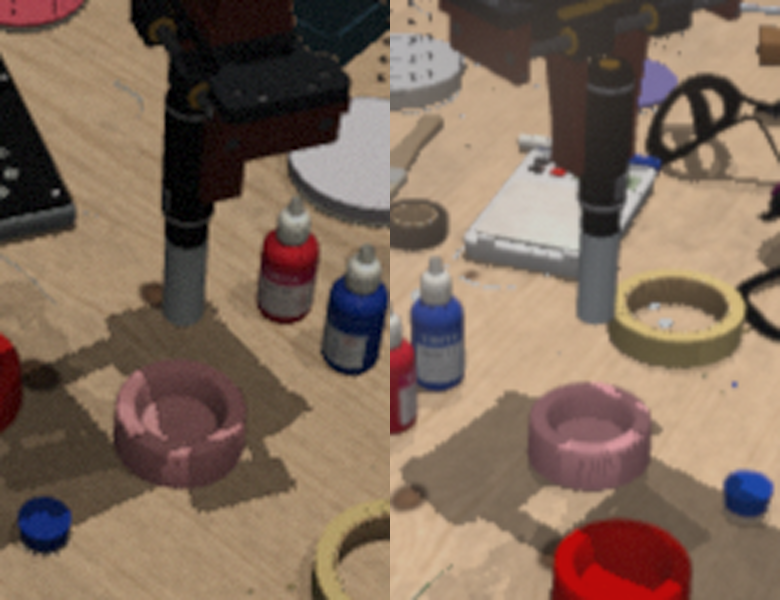

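>>> play_rows --pt "0 -0.8 -6" --pt "0 -0.9 -8" --pt "0 0 -6" --pt "0 0 -3" --pt "0 0 0" --pt "0 0 0" --pt "0 0 0" --pt "0 0 0" --yaw '[0,0,0,0,0,0,0,0]'

```text
t: 16.93
ee_pos: [524.8, -150.1, 195.9]
orientation: [0.853, 3.023, 0.0]
ft_force: [-0.4, 0.4, -0.4]
width: 28.8
grasp_force: 30.0
```

```bash
python3 up.py fg.png; python3 -c "
from h import *
p=shot('wrist')
u,v=proj(p,[594,107,57]);print(u,v,models.landmark_of(p,'selector_grip')[:1])"
```

```text
16.9333 [ 524.792 -150.115  195.9  ] 28.821631902276533 58.498931664355254 -1.321429936110653
[-0.355  0.428 -0.448] [ 0.03  -0.068 -0.004]
scene 332 xy at 135.8997508693878 [ 516.467 -145.259] off from tcp [-8.325  4.856] tilt deg along dock x,y [-1.033 -0.123] res 0.6544425316447535
scene lowest z percentiles [ 93.378  94.798 104.258]
side 349 xy at 135.8997508693878 [ 517.994 -145.127] off from tcp [-6.798  4.988] tilt deg along dock x,y [-1.059  0.175] res 0.7410509657593725
side lowest z percentiles [ 92.363  93.896 102.864]
both 681 xy at 135.8997508693878 [ 516.974 -145.417] off from tcp [-7.818  4.698] tilt deg along dock x,y [-1.323 -0.061] res 0.8018075886379563
scene lens z from cloud [90.697 93.815 95.794]
scene lamp origin {'location': [360.5, 283.3], 'conf': 0.83} [ 507.525 -154.232  103.283]
side lens z from cloud [91.115 92.805 94.77 ]
side lamp origin {'location': [343.1, 233.0], 'conf': 0.68} [ 509.396 -136.978   93.595]
scene 590 rim z 32.12418899106126 circle [ 515.7 -148.5] 41.7
  r42 fit [ 515.668 -148.402] 1.8391433478746209
side 409 rim z 31.66333371895155 circle [ 518.6 -144. ] 41.3
  r42 fit [ 518.696 -143.576] 2.0841827616575994
644.8626713607509 142.46598494547584 []
```

```bash
python3 -c "
from workcell import ticket
print(ticket.close_job())"
```

```text
the job is handed in; nothing more can be done
None
```

The job is handed in: I turned the selector to three bars, then drew the lamp out and stood it upright (about 1° off vertical); it is held over the pink mould, lens about 60 mm above its top and within about 1 mm of its centre, by camera measurement.

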